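Close the water filter's keyed cap and reset its reminder

ROBOT

A 7-joint arm with a two-finger parallel gripper is mounted at the origin on the work surface. World frame = base frame: x ahead of the robot, y to its left, z up, the work surface at z = 0. Lengths are in m, angles in degrees, forces in N, time in s.
With the tool pointing down it reaches from about 0.425 to 0.875 m from the base axis. Payload 9.9 kg.
Tool frame: the origin (TCP) lies midway between the tips of the shut fingers; the grasp point (between the pads) lies 19 mm behind it; z points along the fingers, y is the direction in which the jaws open and shut (so a half turn about z gives the same grasp; the last joint's range is limited). The gripper opens to 85 mm and grips with 20 to 120 N. Pads are 22 mm wide; open, the fingers measure 114 mm over their backs; the gripper's body (76 mm by 85 mm) begins 54 mm behind the grasp point. The pads swing forward as they close: fully open they stand 13 mm farther back than shut.
Start: joints at [64.584, 32.985, 1.427, 82.34, -0.859, 64.687, -3.237], TCP at [0.238, -0.632, 0.231] pointing down, gripper open.
Joint ranges: [-157.87, 157.87], [-19.46, 123.44], [-87.15, 90], [11.01, 140.99], [-62.26, 242.26], [9.8, 113.94], [-161.44, 161.44]. Speed limits (degrees/s): [127.2, 127.2, 172.46, 172.46, 180, 180, 180].

INTERFACE

Orientations are given as a 3x3 rotation matrix whose columns are the frame's x, y, z axes.
In Python, from bench import ctrl gives the robot as it stands.
- The arm moves only by the tool servo_tool, never from a script. Its argument "steps" is a list that holds one entry, the list of rows, each a list of 6 numbers: the shift along the world's x, y, z in mm, then the turn, a rotation vector about the world's x, y, z in degrees. A call has 1 to 12 rows; each row is the pose to reach, as a shift and turn from the pose measured when the call began; what a row does not reach only later rows make up. A row lasts 1/8 s, in which the tool goes at most 62.5 mm and 10.7 degrees, less where a joint would pass 70% of its speed; a pose out of reach is approached as far as the arm can. A call with a gripper value outside its range is refused whole. "grip" is the opening, from 0 (shut) to 1 (fully open), set as the call begins (left out, the last holds). The fingers move at their own pace and stop on an object; the grip force is fixed at half the most. Time passes only in rows, so rows that repeat a pose let the fingers close. It gives the time, the measured TCP pose, the force and the opening at its end, in the units of the state.
- ctrl.read_state(): the state, without advancing time (a new reading comes with each control period).
- ctrl.grab_frame(name): name is "scene" or "top" or "wrist"; returns the picture (480x640x3 uint8, red, green, blue); there is no depth.
- ctrl.camera_model(name): a dict with "K" (3x3 intrinsics, pixels), "k1" (the pictures are not rectified: a ray, as slopes to the right and down, at radius r is drawn at 1 + k1 r^2 times it, then the intrinsics apply), "pose" (4x4, takes a point from camera to world coordinates). Camera axes: x right, y down, z forward; pixel columns grow to the right and rows downward; lengths in m; the calibration is good to about 2 mm. A picture is of the moment at which its call begins: read the wrist's pose just before it. camera_model takes no time and is no camera call; for the wrist camera it gives the pose at the moment of the call.
- ctrl.hand_in(): hands the job in, once; it reports no verdict.
Trained networks look in the newest picture that a camera, given by its name, has taken for a name from the list of things; names that differ only in an ending like _2 or _b are one class to them, and where a whole thing is asked for, a point or a joint stands for the part that bears it (a point fixed in the world has none). Each returns a list of dicts, best first, with "score" (0 to 1); they miss things now and then, are a little off and sometimes report something else, mostly with a low value. They report only what shows in the picture. A call takes as long as a camera call.
- ctrl.find_in(camera, query): "at" ([x, y, z] in m, in the coordinates of the camera as it stood for that picture, good to about 4 mm: the middle of the surface that is visible of it).
- ctrl.silhouettes(camera, query): "mask" (480x640 bool, what is visible of it).
The state is a dict: "time": time; "joints": joint angles; "joint_vel": joint speeds; "joint_efforts": joint torques, N m; "position": TCP position; "tool_rot": TCP orientation; "wrist_force": force on the tool from outside, world axes, zero at the start; "ft_torque": the same for the moment, N m; "gripper_width": opening from 0.0 (shut) to 1.0 (fully open).
Only numpy, scipy, OpenCV 4.12 (cv2) and the standard library are available. Lean on these libraries where they do the work, as an engineer would, in place of code of your own. Each camera call takes 0.05 s, during which the arm holds its last target. There are 200 camera calls.

TASK

Close the bench-top water filter after its cartridge change: with a fingertip push the cap round by its raised rib until the notch in its edge lies over the steel locating pin, then press the cap down until it is fully home, never forcing it down on the pin. Then press the reset button on the small reminder box all the way in and let it come back up. Do not lift the cap off, and leave the other things on the worktop where they are.

Things in the scene. Friction and masses are not known exactly. Their poses are not given: they have to be found in the camera images.
- filter: The bench-top water filter, a white upright cylinder fixed to the worktop: 128 mm in diameter (148 mm at the foot) and 85 mm high, with a white cap on top. The origin is the centre of its underside, on the cap's turning axis. Its x axis points level from the axis towards the locating pin, z is up. It stands at any yaw up to 0.7 rad either way.
- pin_tip (a point): Outer end of the steel locating pin: a round bar 8 mm thick lying level and radially on the filter's rim, from 47 to 82 mm from the axis, carried on a 20 mm wide white ear on the housing's side. This point is 82 mm from the axis and 89.5 mm above the worktop. The pin's outer 22 mm always stick out beyond the cap; its inner part lies under the cap and keeps the cap from going down unless the notch is over it.
- cap_center (a point): Centre of the cap's flat upper face (a thin grey disc 34 mm across marks it). The cap is a white disc 120 mm in diameter and 12 mm thick; before it is pressed its upper face is 106 mm above the worktop, fully home 98 mm. Pressing here seats it.
- cap_notch (a point): Middle of the notch in the cap's edge, at the level of the upper face, 53 mm from the axis. The notch is about 15 mm wide and open at the edge, 18 mm deep radially, and goes through the whole thickness.
- cap_rib (a point): Middle of the top edge of the straight rib moulded on the cap's upper face, exactly opposite the notch. The rib is 8 mm thick, 16 mm high and runs radially from 24 to 56 mm from the axis; this point is 40 mm from the axis. Push a side of it to turn the cap.
- cap_turn (a joint): Angle of the cap about the vertical axis, rad: 0 when the notch is exactly over the pin, growing counter-clockwise seen from above. The rib's direction from the axis is the filter's x axis turned by this angle plus pi. It starts between 0.7 and 2.0. The cap turns either way (to 3.1 rad each way) with light friction (0.05 N m, about 1.3 N at the rib) and stays where it is left. It can be pressed home within about 0.06 rad of 0.
- cap_press (a joint): How far the cap is pressed down, m: 0 at the start, 0.008 fully home. Its seal holds it at any height; it takes about 5 N to push it down (once the notch is over the pin) or about 7 N to lift it; negative values mean it is lifted. Away from the notch the pin stops it: 15 N then pushes it down only about 2 to 3 mm, 30 N about 4 mm.
- reset_top (a point): Centre of the top of the reset button, a grey round push button 28 mm across in a 43 mm grey collar, on top of a white reminder box 70 x 60 mm and 50 mm high that is fixed to the worktop left or right of the filter. This point is about 72 mm above the worktop; the button faces up.
- reset (a joint): Travel of the reset button, m: 0 released, 0.006 fully in (5 N); it springs back.
- mug_mid (a point): Bystander: white mug, 80 mm across, 92 mm high; point at half height on its axis.
- cartridge_mid (a point): Bystander: old filter cartridge, white cylinder 50 mm across, 100 mm high, standing; point at half height.
- tea_jar_mid (a point): Bystander: glass jar with a steel cap, 68 mm across, 110 mm high; point at half height.
- tumbler_mid (a point): Bystander: clear plastic tumbler, 68 mm across, 100 mm high; point at half height.
- bowl_mid (a point): Bystander: blue bowl, 130 mm across, 55 mm high; point at half height.
- spoon_mid (a point): Bystander: steel spoon lying flat; point at its grip.

How it is judged (in metres and radians):
On the way, in this order (a step that is already met when the one before it is completed fails the run):
1. the cap is turned until its notch is over the pin (value of joint cap_turn between -0.12 and 0.12 rad).
2. the cap is pressed home over the pin (all of step 1 and value of joint cap_press above 0.0065 m), for 0.1 s.
3. the reset button is pressed in (value of joint reset above 0.0045 m), for 0.02 s.
At the end, for the whole second after the job is handed in: The cap is at least 6.5 mm down of its 8 mm, with its notch over the pin (within 0.12 rad) and at rest, the reset button has been pressed after that (at least 4.5 of 6 mm) and is up again (under 1.5 mm), and every bystander is within 30 mm of where it stood (all of step 2 and value of joint reset below 0.0015 m and velocity of joint cap_turn between -0.05 and 0.05 rad/s and distance of each of mug_mid, cartridge_mid, tea_jar_mid, tumbler_mid, bowl_mid, spoon_mid from where it was at the start of the episode below 0.03 m); the robot touches nothing.
It fails at once if the cap is lifted more than 5 mm (value of joint cap_press below -0.005 m).
It fails at once if the cap is forced down on the pin beside its notch (value of joint cap_press above 0.006 m and (value of joint cap_turn above 0.15 rad or value of joint cap_turn below -0.15 rad)).
It fails at once if the reset button is pressed before the cap is home (value of joint reset above 0.0045 m and value of joint cap_press below 0.006 m).
It fails at once if a bystander is moved 30 mm or more, lifted or knocked over (distance of any of mug_mid, cartridge_mid, tea_jar_mid, tumbler_mid, bowl_mid, spoon_mid from where it was at the start of the episode above 0.03 m).
It also fails if it takes over 58 s, if anything falls off the work surface, if the arm or the gripper's body presses on something with over 40 N, if the wrist force passes 120 N, or if a joint passes its speed limit or range.

## Working session

There is one attempt and no reset: what is moved stays moved. The work goes in short steps, Python scripts to look and compute and a tool call to move; the robot and the scene stay as the last step left them, time stands still between calls to the robot, and variables do not carry over. Pictures are saved under pics/ and viewed, about 8 in all and at most 12, crops included, and the job is handed in when it is done.

Besides the shell and the picture viewer there is one more tool, called after ">>>" in YAML: its name, and indented under it one key for each argument. servo_tool: Moves the arm, as the interface text tells. Its arguments: {"type":"object","properties":{"steps":{"type":"array","items":{"type":"array","items":{"type":"array","items":{"type":"number"}}}},"grip":{"type":"number"}},"required":["steps"]}

```bash
mkdir -p pics; cat > h.py <<'E'
from bench import ctrl
import numpy as np, cv2
def w(cam,q,n=2):
    T=np.array(ctrl.camera_model(cam)["pose"])
    for d in ctrl.find_in(cam,q)[:n]:
        print(cam,q,round(d["score"],2),(T[:3,:3]@np.array(d["at"])+T[:3,3]).round(4))
def save(cam,name):
    f=ctrl.grab_frame(cam); cv2.imwrite("pics/"+name,f[:,:,::-1]); return f
def px2w(cam,u,v,z,T=None):
    m=ctrl.camera_model(cam);T=np.array(m["pose"]) if T is None else T
    K=np.array(m["K"]);k=m["k1"]
    p=cv2.undistortPoints(np.array([[[u,v]]],float),K,np.array([k,0,0,0.]))[0,0]
    r=T[:3,:3]@np.array([p[0],p[1],1]);return T[:3,3]+r*(z-T[2,3])/r[2]
E
python3 - <<'E'
from h import *
f=save("top","t1.png"); g=save("scene","s1.png")
for q in ["filter","pin_tip","cap_center","cap_notch","cap_rib","reset_top","mug_mid","cartridge_mid","tea_jar_mid","tumbler_mid","bowl_mid","spoon_mid"]: w("top",q,1)
for q in ["pin_tip","cap_center","cap_notch","cap_rib","reset_top"]: w("scene",q,1)
s=ctrl.read_state();print(s["time"],s["position"],s["tool_rot"],s["wrist_force"])
E
```

```text
top filter 0.83 [ 0.5384 -0.0485  0.1085]
top pin_tip 0.6 [ 0.5432 -0.0447  0.1011]
top cap_center 0.8 [ 0.5362 -0.0504  0.1067]
top cap_notch 0.85 [ 0.541  -0.0448  0.1081]
top cap_rib 0.92 [ 0.538  -0.0485  0.1054]
top reset_top 0.62 [ 0.4977 -0.2224  0.0733]
top mug_mid 0.72 [0.5177 0.2413 0.032 ]
top tea_jar_mid 0.97 [0.7467 0.1612 0.1099]
top tumbler_mid 0.83 [ 0.7811 -0.0633  0.057 ]
top bowl_mid 0.87 [0.5364 0.4624 0.0271]
top spoon_mid 0.62 [ 0.4528 -0.4511  0.0123]
scene pin_tip 0.88 [ 0.5558 -0.0313  0.1061]
scene cap_center 0.91 [ 0.5438 -0.0475  0.105 ]
scene cap_notch 0.69 [ 0.5392 -0.0432  0.1037]
scene cap_rib 0.84 [ 0.5391 -0.0417  0.1083]
0.95 [ 0.237691   -0.63179186  0.23130387] [[ 9.35949020e-01  3.52135527e-01  5.38271894e-05]
 [ 3.52135529e-01 -9.35949020e-01 -2.89291520e-05]
 [ 4.01925230e-05  4.60306773e-05 -9.99999998e-01]] [ 0.21805639 -0.07077607  0.78443784]
```

View pics/t1.png

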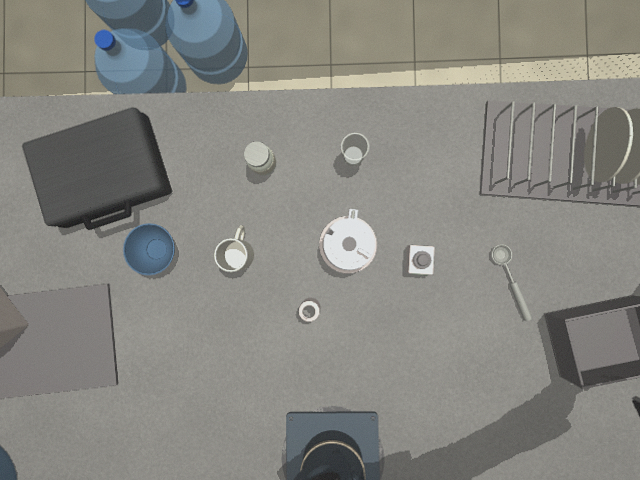

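View pics/s1.png

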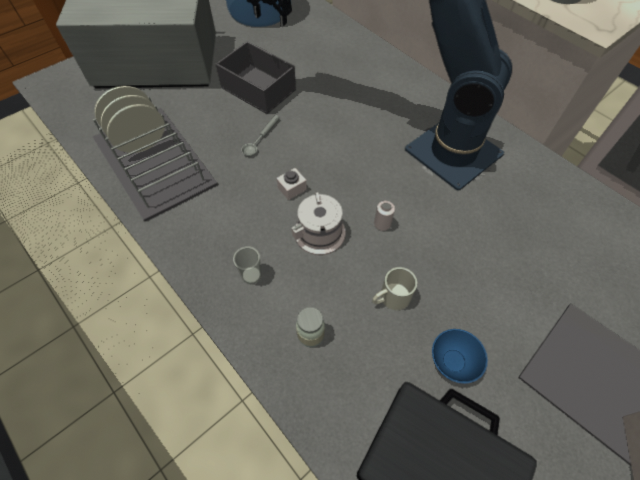

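The top view shows the filter at about px (348,244). The pin points up at (353,213), the notch is upper-left at (331,232) and the rib lower-right at (363,253). The box is at (422,260), and the cartridge is near the robot at (309,311). In the scene view the tumbler and jar are behind the filter, all clear of it. Next I'll bring the wrist camera over.

>>> servo_tool:
  steps:
    - [[0,0,60,0,0,0],[10,40,120,0,0,0],[30,100,180,0,0,0],[55,155,190,0,0,0],[80,210,190,0,0,0],[105,265,190,0,0,0],[130,320,190,0,0,0],[155,375,190,0,0,0],[180,430,190,0,0,0],[200,485,190,0,0,0],[215,535,190,0,0,0],[215,535,190,0,0,0]]
  grip: 0

```text
time: 2.45
position: [0.4536, -0.0919, 0.4216]
tool_rot: [[0.933, 0.36, 0.001], [0.36, -0.933, 0.002], [0.001, -0.001, -1.0]]
wrist_force: [-0.9, -0.7, -0.5]
gripper_width: -0.002
```

```bash
python3 - <<'E'
from h import *
T=np.array(ctrl.camera_model("wrist")["pose"]);print(T.round(3))
f=save("wrist","w1.png");s=ctrl.read_state();print(s["time"],s["position"].round(4) if hasattr(s["position"],"round") else s["position"],s["gripper_width"])
for q in ["pin_tip","cap_center","cap_notch","cap_rib","reset_top"]: w("wrist",q,1)
E
```

```text
[[ 0.359 -0.886 -0.294  0.528]
 [-0.933 -0.342 -0.112 -0.063]
 [-0.002  0.315 -0.949  0.564]
 [ 0.     0.     0.     1.   ]]
2.5 [ 0.4531 -0.0945  0.4214] 0.0029859706681862335
wrist pin_tip 0.86 [ 0.5344 -0.05    0.1077]
wrist cap_center 0.7 [ 0.5379 -0.057   0.1057]
wrist cap_notch 0.87 [ 0.5362 -0.0539  0.1054]
wrist cap_rib 0.78 [ 0.5373 -0.0564  0.1045]
wrist reset_top 0.61 [ 0.4917 -0.2307  0.0737]
```

View pics/w1.png

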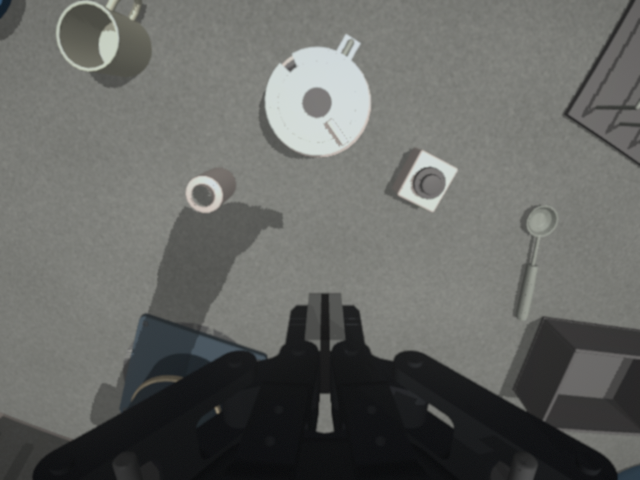

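The wrist view shows the disc centre at (317,102), pin tip near (351,38), notch (291,66), rib from (325,122) to (345,145) and the button at (430,182). I'll zoom in on a crop to get better pixel positions.

```bash
python3 - <<'E'
from h import *
im=cv2.imread("pics/w1.png")
cv2.imwrite("pics/w1c.png",cv2.resize(im[25:170,250:395],None,fx=4,fy=4,interpolation=cv2.INTER_CUBIC))
g=cv2.cvtColor(im,cv2.COLOR_BGR2GRAY)
def cen(u,v,r,t):
    m=np.zeros_like(g);cv2.circle(m,(u,v),r,255,-1);y,x=np.nonzero((g<t)&(m>0));return x.mean(),y.mean()
c=cen(317,102,19,150);print(c)
C=px2w("wrist",*c,.1065);print("C",C)
for n,p,z in [("pin",(351,38),.0935),("notch",(291,66),.106),("rib0",(325,122),.122),("rib1",(346,144),.122)]:
    P=px2w("wrist",*p,z);d=(P-C)[:2];print(n,P.round(4),np.hypot(*d).round(4),np.degrees(np.arctan2(d[1],d[0])).round(1))
print("btn",px2w("wrist",431,182,.072))
E
```

```text
(np.float64(316.53105590062114), np.float64(102.02639751552795))
C [ 0.53435648 -0.05706319  0.1065    ]
pin [ 0.6145 -0.0692  0.0935] 0.0811 -8.6
notch [ 0.5612 -0.0165  0.106 ] 0.0486 56.5
rib0 [ 0.5171 -0.0739  0.122 ] 0.0241 -135.7
rib1 [ 0.5027 -0.105   0.122 ] 0.0574 -123.5
btn [ 0.4939683  -0.23198401  0.072     ]
```

View pics/w1c.png

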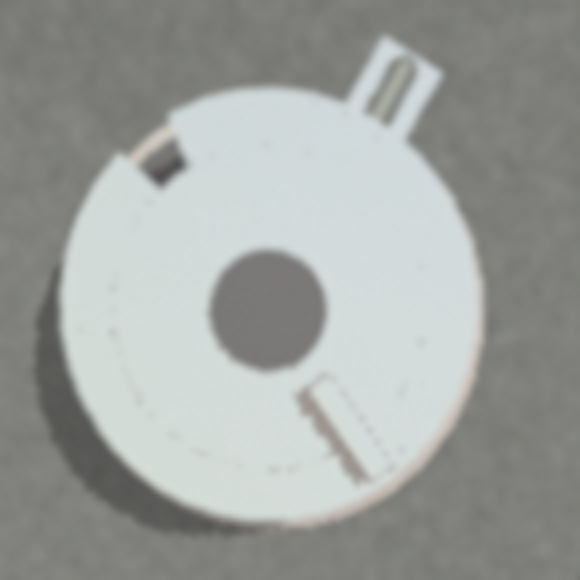

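The crop shows the pin from (378,120) to (408,58), the notch at about (145,132) to (168,175), and the rib's centreline from about (315,383) to (380,472), in crop pixels.

```bash
python3 - <<'E'
from h import *
C=px2w("wrist",316.5,102.0,.1065)
for n,p,z in [("pin",(408,58),.0935),("pin_in",(377,120),.0935),("notch_o",(147,135),.106),("notch_i",(172,177),.106),("rib0",(315,383),.122),("rib1",(380,472),.122)]:
    P=px2w("wrist",250+p[0]/4,25+p[1]/4,z);d=(P-C)[:2];print(n,P.round(4),np.hypot(*d).round(4),np.degrees(np.arctan2(d[1],d[0])).round(1))
s=ctrl.read_state();print(s["position"],np.degrees(np.arctan2(s["tool_rot"][1][0],s["tool_rot"][0][0])))
E
```

```text
pin [ 0.6134 -0.0709  0.0935] 0.0803 -10.0
pin_in [ 0.5947 -0.0686  0.0935] 0.0615 -10.9
notch_o [ 0.5668 -0.0095  0.106 ] 0.0575 55.7
notch_i [ 0.5587 -0.0198  0.106 ] 0.0444 56.9
rib0 [ 0.5199 -0.0774  0.122 ] 0.025 -125.4
rib1 [ 0.5033 -0.1035  0.122 ] 0.0559 -123.8
[ 0.4522981  -0.09830883  0.42130372] 20.45470615941553
```

The arm was still settling when I took that picture, so the pose I used is off by a few mm. I'll re-grab now that it has settled.

```bash
python3 - <<'E'
from h import *
T=np.array(ctrl.camera_model("wrist")["pose"]);im=save("wrist","w2.png")
old=cv2.cvtColor(cv2.imread("pics/w1.png"),cv2.COLOR_BGR2GRAY);g=cv2.cvtColor(im,cv2.COLOR_RGB2GRAY)
(dx,dy),_=cv2.phaseCorrelate(np.float32(old[20:280]),np.float32(g[20:280]));print("shift",dx,dy)
m=cv2.matchTemplate(g,old[25:170,250:395],cv2.TM_CCOEFF_NORMED);_,v,_,l=cv2.minMaxLoc(m);print(v,l);ox,oy=l
s=ctrl.read_state();print(s["position"],s["joint_vel"])
C=px2w("wrist",ox+66.5,oy+77,.1065,T);print("C",C)
for n,p,z in [("pin",(408,58),.0935),("notch_o",(147,135),.106),("rib0",(315,383),.122),("rib1",(380,472),.122),("btn",(724,628),.072)]:
    P=px2w("wrist",ox+p[0]/4,oy+p[1]/4,z,T);d=(P-C)[:2];print(n,P.round(4),np.hypot(*d).round(4),np.degrees(np.arctan2(d[1],d[0])).round(1))
E
```

```text
shift -6.3517525527231555 -0.8143344796669965
0.9919023513793945 (244, 21)
[ 0.45233072 -0.09816111  0.42128168] [-0.10158381  0.00769303 -0.27077334 -0.04469589 -0.21062256 -0.02831187
 -0.19866964]
C [ 0.53612286 -0.04903299  0.1065    ]
pin [ 0.615  -0.0629  0.0935] 0.0801 -10.0
notch_o [ 0.5685 -0.0018  0.106 ] 0.0573 55.6
rib0 [ 0.5216 -0.0695  0.122 ] 0.0251 -125.3
rib1 [ 0.5051 -0.0954  0.122 ] 0.0558 -123.8
btn [ 0.496  -0.2222  0.072 ] 0.1778 -103.1
```

Estimate: filter axis at (0.536, -0.049), pin direction -10°, rib at -124°, so cap_turn is about +66°. The button is at about (0.496, -0.222). I'll go beside the rib on its CCW side.

>>> servo_tool:
  steps:
    - [[30,0,-40,0,0,9],[60,-2,-90,0,0,18],[90,-4,-140,0,0,27],[90,-4,-190,0,0,35.5],[90,-4,-240,0,0,35.5],[90,-4,-270,0,0,35.5],[90,-4,-280,0,0,35.5],[90,-4,-280,0,0,35.5],[90,-4,-280,0,0,35.5]]

```text
time: 3.92
position: [0.5432, -0.1024, 0.1427]
tool_rot: [[0.56, 0.829, 0.002], [0.829, -0.56, -0.001], [0.001, 0.002, -1.0]]
wrist_force: [-0.3, 0.1, 0.6]
gripper_width: 0.002
```

```bash
python3 - <<'E'
from h import *
im=save("wrist","w3.png")
s=ctrl.read_state();print(s["position"],np.degrees(np.arctan2(s["tool_rot"][1][0],s["tool_rot"][0][0])),s["wrist_force"],s["joints"])
E
```

```text
[ 0.54318533 -0.10234132  0.142684  ] 55.95438653187289 [ 0.15825481 -0.28897078  0.0009483 ] [ 19.03169388  28.95654737 -19.58923827 107.17741374  13.11489313
  45.90415765 -41.49531133]
```

View pics/w3.png

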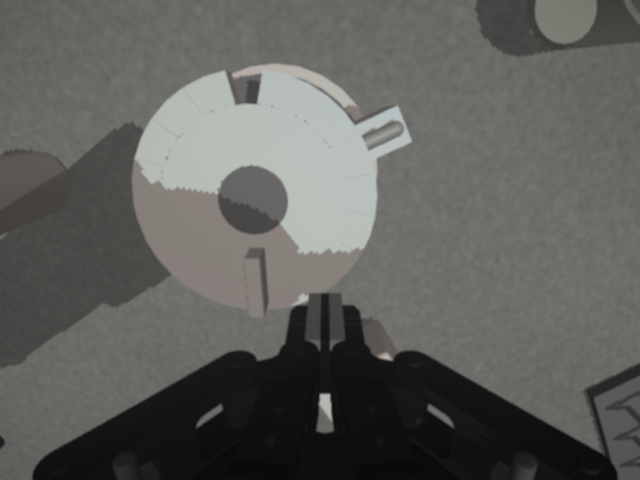

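The tip is right of the rib, which is at px (257,283), and the notch and pin are clearly visible. I'll compute the arc for the push.

```bash
python3 - <<'E'
from h import *
C=np.array([.536,-.049]);P0=np.array([.5432,-.1023])
def tgt(th,d):
    a=np.radians(-124+th);return C+.04*np.array([np.cos(a),np.sin(a)])+d*np.array([-np.sin(a),np.cos(a)])
for th,d in [(0,.024)]+[(t,.013) for t in range(0,-67,-6)]: print(th,d,((tgt(th,d)-P0)*1e3).round(0),((tgt(th,d)-tgt(0,.013))*1e3).round(1))
E
```

```text
0 0.024 [-10.   7.] [ 9.1 -6.2]
0 0.013 [-19.  13.] [0. 0.]
-6 0.013 [-23.  14.] [-4.2  1.4]
-12 0.013 [-27.  16.] [-8.2  3.3]
-18 0.013 [-31.  18.] [-11.9   5.6]
-24 0.013 [-34.  21.] [-15.4   8.2]
-30 0.013 [-37.  24.] [-18.7  11.2]
-36 0.013 [-40.  27.] [-21.6  14.5]
-42 0.013 [-43.  31.] [-24.1  18.1]
-48 0.013 [-45.  35.] [-26.2  22. ]
-54 0.013 [-47.  39.] [-27.9  26. ]
-60 0.013 [-48.  43.] [-29.2  30.3]
-66 0.013 [-49.  47.] [-30.1  34.6]
```

>>> servo_tool:
  steps:
    - [[0,0,-12,0,0,0],[0,0,-24,0,0,0],[0,0,-32,0,0,0],[0,0,-32,0,0,0]]

```text
time: 4.47
position: [0.5426, -0.1022, 0.1097]
tool_rot: [[0.56, 0.829, 0.001], [0.829, -0.56, -0.0], [0.0, 0.001, -1.0]]
wrist_force: [0.4, 0.7, 0.5]
gripper_width: 0.002
```

>>> servo_tool:
  steps:
    - [[-10,7,2,0,0,0],[-19,13,2,0,0,0],[-23,14,2,0,0,-6],[-27,16,2,0,0,-12],[-31,18,2,0,0,-18],[-34,21,2,0,0,-24],[-37,24,2,0,0,-30],[-40,27,2,0,0,-36],[-43,31,2,0,0,-42],[-45,35,2,0,0,-48],[-46.5,39,2,0,0,-54],[-46.5,39,2,0,0,-54]]

```text
time: 5.98
position: [0.4959, -0.0626, 0.1122]
tool_rot: [[0.999, 0.036, 0.001], [0.036, -0.999, -0.001], [0.001, 0.001, -1.0]]
wrist_force: [-0.2, -0.4, 1.2]
gripper_width: 0.002
```

```bash
python3 - <<'E'
from h import *
ctrl.grab_frame("top")
im=save("wrist","w4.png")
s=ctrl.read_state();print(s["position"],np.degrees(np.arctan2(s["tool_rot"][1][0],s["tool_rot"][0][0])),s["wrist_force"])
E
```

```text
[ 0.49586696 -0.06293683  0.11199322] 2.1262569312131845 [ 0.19808818 -0.20650415  0.99980676]
```

View pics/w4.png

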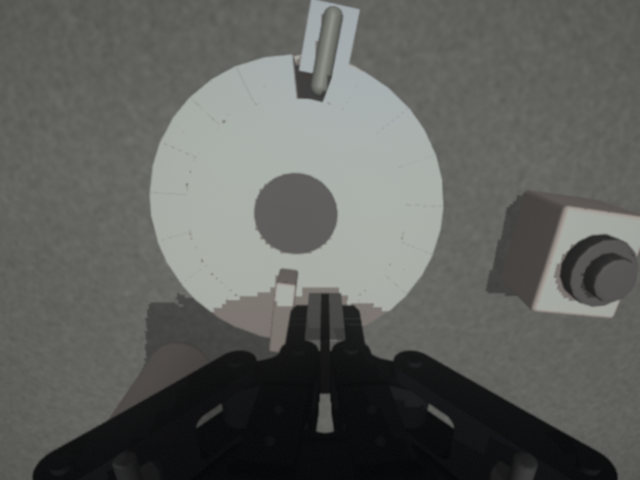

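The notch now lies around the pin but is a little short. The notch's inner edge runs (297,98) to (325,98), the pin runs (318,90) to (334,10), and the centre is at (296,213). I'll measure the remainder.

```bash
python3 - <<'E'
from h import *
im=cv2.imread("pics/w4.png")
cv2.imwrite("pics/w4c.png",cv2.resize(im[0:230,230:380],None,fx=2.6,fy=2.6,interpolation=cv2.INTER_CUBIC)*1)
cv2.imwrite("pics/w4d.png",cv2.resize(im[0:120,270:370],None,fx=5,fy=5,interpolation=cv2.INTER_CUBIC))
T=np.array(ctrl.camera_model("wrist")["pose"])
g=cv2.cvtColor(im,cv2.COLOR_BGR2GRAY);m=np.zeros_like(g);cv2.circle(m,(296,213),50,255,-1);y,x=np.nonzero((g<140)&(m>0));print(x.mean(),y.mean())
C=px2w("wrist",x.mean(),y.mean(),.1065,T);print(C)
for n,p,z in [("pin_o",(334,8),.0935),("pin_i",(318,92),.0935),("ni_l",(297,98),.106),("ni_r",(325,100),.106),("no_l",(295,60),.106),("no_r",(333,63),.106)]:
    P=px2w("wrist",*p,z,T);d=(P-C)[:2];print(n,P.round(4),np.hypot(*d).round(4),np.degrees(np.arctan2(d[1],d[0])).round(1))
E
```

```text
295.19081272084804 213.2436302771062
[ 0.53600263 -0.04931938  0.1065    ]
pin_o [ 0.6148 -0.062   0.0935] 0.0798 -9.1
pin_i [ 0.5835 -0.0569  0.0935] 0.0481 -9.0
ni_l [ 0.5805 -0.0493  0.106 ] 0.0445 0.0
ni_r [ 0.5801 -0.0598  0.106 ] 0.0453 -13.4
no_l [ 0.5938 -0.0483  0.106 ] 0.0578 1.0
no_r [ 0.5932 -0.0622  0.106 ] 0.0587 -12.7
```

View pics/w4d.png

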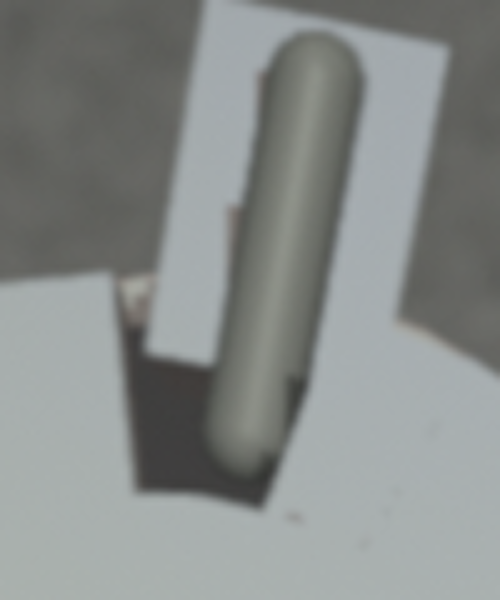

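The notch centre is at about -6.5° and the pin at -9.1°, so about 2.6° (1.8 mm at the rib) is left.

>>> servo_tool:
  steps:
    - [[0,1,0,0,0,-1],[0,2,0,0,0,-2.5],[0,2,0,0,0,-2.5]]

```text
time: 6.45
position: [0.4955, -0.061, 0.1119]
tool_rot: [[1.0, -0.007, -0.0], [-0.007, -1.0, -0.001], [-0.0, 0.001, -1.0]]
wrist_force: [-1.4, -1.1, 1.0]
gripper_width: 0.003
```

```bash
python3 - <<'E'
from h import *
T=np.array(ctrl.camera_model("wrist")["pose"])
im=save("wrist","w5.png")
s=ctrl.read_state();print(s["position"],s["wrist_force"])
cv2.imwrite("pics/w5d.png",cv2.resize(im[0:120,270:370,::-1],None,fx=5,fy=5,interpolation=cv2.INTER_CUBIC))
np.save("T5.npy",T)
E
```

```text
[ 0.49552895 -0.06102322  0.11188064] [-2.27004777 -1.48297294  0.82812861]
```

View pics/w5d.png

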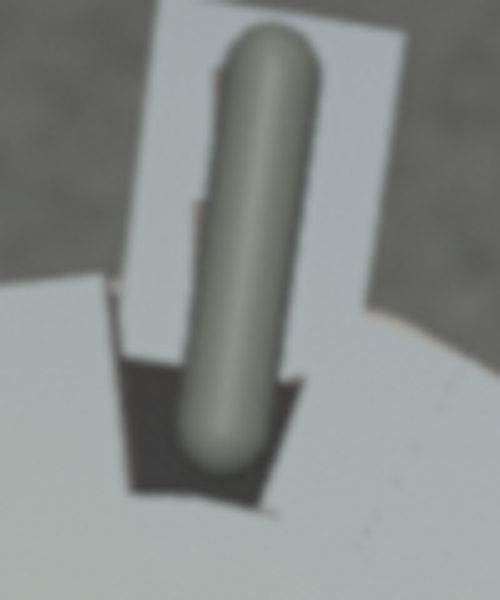

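```bash
python3 - <<'E'
from h import *
T=np.load("T5.npy");im=cv2.imread("pics/w5.png")
g=cv2.cvtColor(im,cv2.COLOR_BGR2GRAY);m=np.zeros_like(g);cv2.circle(m,(296,213),50,255,-1);y,x=np.nonzero((g<140)&(m>0))
C=px2w("wrist",x.mean(),y.mean(),.1065,T);print(C)
for n,p,z in [("pin_o",(272,40),.0935),("pin_i",(222,440),.0935),("pin_il",(181,420),.0895),("pin_ir",(270,420),.0895),("nl",(128,420),.106),("nr",(288,420),.106),("ni_l",(130,490),.106),("ni_r",(259,508),.106),("no_l",(103,275),.106)]:
    P=px2w("wrist",270+p[0]/5,p[1]/5,z,T);d=(P-C)[:2];print(n,P.round(4),np.hypot(*d).round(4),np.degrees(np.arctan2(d[1],d[0])).round(1))
E
```

```text
[ 0.5359671  -0.04922927  0.1065    ]
pin_o [ 0.6143 -0.0617  0.0935] 0.0794 -9.0
pin_i [ 0.5848 -0.0575  0.0935] 0.0496 -9.6
pin_il [ 0.5867 -0.054   0.0895] 0.0509 -5.4
pin_ir [ 0.5866 -0.0613  0.0895] 0.0521 -13.4
nl [ 0.5856 -0.0508  0.106 ] 0.0497 -1.8
nr [ 0.5855 -0.0627  0.106 ] 0.0513 -15.2
ni_l [ 0.5806 -0.0508  0.106 ] 0.0447 -2.1
ni_r [ 0.5792 -0.0605  0.106 ] 0.0447 -14.5
no_l [ 0.5957 -0.0493  0.106 ] 0.0597 -0.0
```

About 1° is left. I'll nudge that, back off, lift, and go over the centre.

>>> servo_tool:
  steps:
    - [[0,0.9,0,0,0,-1],[0,0.9,0,0,0,-1],[0,-8,0,0,0,-1],[0,-8,10,0,0,-1],[0,-8,30,0,0,-1],[15,0,30,0,0,-1],[40.5,12,30,0,0,-1],[40.5,12,30,0,0,-1],[40.5,12,14,0,0,-1],[40.5,12,2,0,0,-1],[40.5,12,-2,0,0,-1],[40.5,12,-2,0,0,-1]]

```text
time: 8.0
position: [0.5359, -0.049, 0.1097]
tool_rot: [[1.0, -0.024, -0.001], [-0.024, -1.0, -0.001], [-0.001, 0.001, -1.0]]
wrist_force: [0.6, 0.3, 0.4]
gripper_width: 0.001
```

```bash
python3 - <<'E'
from h import *
save("wrist","w6.png")
s=ctrl.read_state();print(s["position"],s["wrist_force"],s["time"])
E
```

```text
[ 0.53613161 -0.04908369  0.11002826] [ 0.35586129  0.00410632 -0.26147894] 8.05
```

View pics/w6.png

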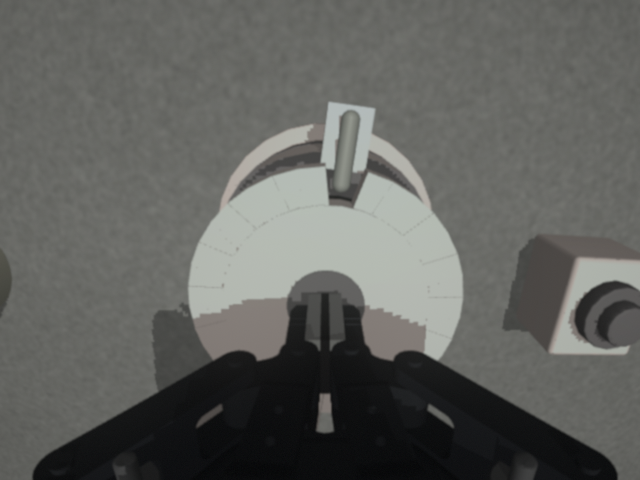

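The pin (343,185) sits in the notch (328 to 362). I'll press down gently.

>>> servo_tool:
  steps:
    - [[0,0,-4,0,0,0],[0,0,-6,0,0,0],[0,0,-8,0,0,0],[0,0,-8,0,0,0]]

```text
time: 8.55
position: [0.5365, -0.0491, 0.1021]
tool_rot: [[1.0, -0.024, 0.0], [-0.024, -1.0, -0.001], [0.0, 0.001, -1.0]]
wrist_force: [1.5, 0.2, 2.7]
gripper_width: 0.0
```

>>> servo_tool:
  steps:
    - [[0,0,-2,0,0,0],[0,0,-4,0,0,0],[0,0,-6,0,0,0],[0,0,-6,0,0,0]]

```text
time: 9.05
position: [0.5367, -0.0491, 0.0982]
tool_rot: [[1.0, -0.024, 0.002], [-0.024, -1.0, -0.001], [0.002, 0.001, -1.0]]
wrist_force: [-8.0, -0.9, 33.6]
gripper_width: 0.0
```

Force rose to 33 N at z = 0.098, so the cap is home. Now to the button.

>>> servo_tool:
  steps:
    - [[0,0,5,0,0,0],[0,0,25,0,0,0],[0,0,52,0,0,0],[-12,-50,52,0,0,0],[-24,-100,52,0,0,0],[-36,-150,52,0,0,0],[-41,-173,40,0,0,0],[-41,-173,10,0,0,0],[-41,-173,-10,0,0,0],[-41,-173,-17,0,0,0],[-41,-173,-17,0,0,0]]

```text
time: 10.42
position: [0.4954, -0.2219, 0.0809]
tool_rot: [[1.0, -0.024, 0.001], [-0.024, -1.0, -0.001], [0.001, 0.001, -1.0]]
wrist_force: [0.2, 0.2, 0.5]
gripper_width: 0.0
```

```bash
python3 - <<'E'
from h import *
save("wrist","w7.png")
s=ctrl.read_state();print(s["position"],s["wrist_force"],s["time"])
E
```

```text
[ 0.49579468 -0.22206011  0.08148025] [ 0.37708612 -0.03995738  0.51161352] 10.475
```

View pics/w7.png

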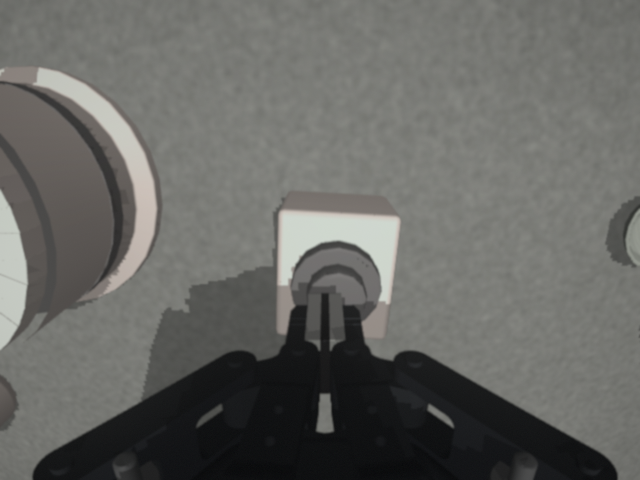

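The tip (325,293) is about 4 mm to the left of the button centre, which is at about px (338,288). I'll shift y by -4 mm and press.

>>> servo_tool:
  steps:
    - [[1,-4,0,0,0,0],[1,-4,-4,0,0,0],[1,-4,-9,0,0,0],[1,-4,-12,0,0,0],[1,-4,-14,0,0,0],[1,-4,-15,0,0,0],[1,-4,-15,0,0,0]]

```text
time: 11.35
position: [0.4969, -0.2261, 0.0666]
tool_rot: [[1.0, -0.024, 0.002], [-0.024, -1.0, -0.001], [0.002, 0.001, -1.0]]
wrist_force: [0.2, -0.6, 4.3]
gripper_width: -0.001
```

>>> servo_tool:
  steps:
    - [[0,0,-1,0,0,0],[0,0,-2,0,0,0],[0,0,-2,0,0,0]]

```text
time: 11.72
position: [0.497, -0.2262, 0.0658]
tool_rot: [[1.0, -0.024, 0.003], [-0.024, -1.0, -0.001], [0.003, 0.001, -1.0]]
wrist_force: [-4.7, 2.2, 19.8]
gripper_width: 0.0
```

The button hit its stop: force rose to 20 N at 6 mm travel. I'll release, rise, and check the cap.

>>> servo_tool:
  steps:
    - [[0,0,5,0,0,0],[0,0,20,0,0,0],[0,0,60,0,0,0],[0,0,120,0,0,0],[0,20,180,0,0,0],[-20,50,220,0,0,0],[-40,90,220,0,0,0],[-40,90,220,0,0,0],[-40,90,220,0,0,0],[-40,90,220,0,0,0]]

```text
time: 12.98
position: [0.4571, -0.137, 0.2856]
tool_rot: [[1.0, -0.025, 0.002], [-0.025, -1.0, -0.002], [0.002, 0.002, -1.0]]
wrist_force: [-0.1, 0.4, 0.3]
gripper_width: 0.001
```

```bash
python3 - <<'E'
from h import *
im=save("wrist","w8.png")
s=ctrl.read_state();print(s["position"],s["wrist_force"],s["time"])
ctrl.grab_frame("top")
for q in ["mug_mid","tea_jar_mid","tumbler_mid","bowl_mid","spoon_mid","cap_center","reset_top"]: w("top",q,1)
E
```

```text
[ 0.45710378 -0.13695893  0.28554568] [-0.18426226  0.58380522  0.41612794] 13.025
top mug_mid 0.61 [ 0.5367 -0.0433  0.0964]
top tea_jar_mid 0.89 [0.7494 0.1616 0.1099]
top tumbler_mid 0.85 [ 0.7854 -0.0652  0.0616]
top bowl_mid 0.64 [0.5341 0.4648 0.0282]
top cap_center 0.72 [ 0.5362 -0.0422  0.0982]
```

View pics/w8.png

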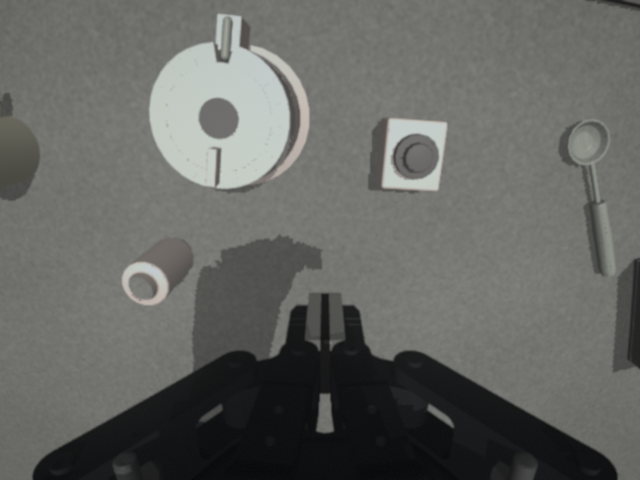

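The pin (225,40) sits in the cap's notch, the rib is opposite at (213,167), and the button is up at (416,157). The cartridge and spoon are untouched, and the network puts the cap at z ≈ 0.098. The "mug" hit on the filter is a network slip, since the mug shows at the left edge of the picture and I never went near it.

```bash
python3 -c "
from bench import ctrl
print(ctrl.hand_in())"
```

```text
the job is handed in; nothing more can be done
None
```

I turned the cap about 66° clockwise by its rib until the notch lay over the pin, then pressed it home. After that I pressed the reset button to its stop, let it up, and handed the job in at about 13 s. The hand-in reports no verdict.

- **Cap turn:** my last measurement, before a final nudge of about 1°, had the notch about 1° from the pin. The final picture shows the pin inside the notch.
- **Cap press:** it was still only 2.7 N with the fingertip at 102 mm (about half way), then rose to 33.6 N against the stop at 98 mm. The network's reading of the cap height afterwards was also 98 mm.
- **Reset button:** it took 4.3 N part-way in and 19.8 N at the stop, about 6 mm down. In the final picture it looks up, but I did not measure its height, and the network found no button in the last top view.
- **Other things on the worktop:** the tea jar, tumbler and bowl read within 5 mm of their first positions. The cartridge and spoon look undisturbed in the last picture, but were not measured at the end.
- **One check disagreed:** the network's last "mug" reading landed on the filter, which I took as a misidentification. The mug shows at the edge of the last picture, away from the arm's path, but its position was not re-measured.

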